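Function-test the spring earthing switch of the test cell

ROBOT

A 6-joint arm with a two-finger parallel gripper is mounted at the origin on the work surface. World frame = base frame: x ahead of the robot, y to its left, z up, the work surface at z = 0. Lengths are in m, angles in rad, forces in N, time in s.
With the tool pointing down it reaches from about 0.375 to 0.925 m from the base axis. Payload 5.7 kg.
Tool frame: the origin (TCP) lies at the very end of the fingers, on their centre line; the grasp point (between the pads) lies 19 mm behind it (pinch_z is the distance from the TCP to the grasp point, in m); z points along the fingers, y is the direction in which the jaws open and shut (so a half turn about z gives the same grasp; the last joint's range is limited). The gripper opens to 88 mm and grips with 3 to 60 N. Pads are 20 mm wide; open, the fingers measure 115 mm over their backs; the gripper's body (75 mm by 178 mm) begins 61 mm behind the grasp point.
Start: joints at [-1.436, 0.359, 1.51, -0, 1.272, -0.115], TCP at [0.148, -0.581, 0.187] pointing down, gripper open.
Joint ranges: [-2.97, 2.97], [-1.01, 2.36], [0.21, 2.38], [-0.96, 4.11], [0.2, 2.71], [-2.98, 2.98]. Speed limits (rad/s): [2.39, 2.39, 3.14, 3.14, 3.14, 3.14].

INTERFACE

Orientations are given as a unit quaternion [w, x, y, z].
In Python, from rig import * gives the robot as it stands.
- The arm moves only by the shell command python3 -m jog 'ROWS'. ROWS is JSON, a list of rows, each a list of 7 numbers: the shift along the world's x, y, z in cm, then the turn, a rotation vector about the world's x, y, z in rad, then the opening, from -1 (shut) to 1 (fully open), so that 0 is half open. A call has 1 to 5 rows; each row is the pose to reach, as a shift and turn from the pose measured when the call began; what a row does not reach only later rows make up. A row lasts 1/10 s, in which the tool goes at most 50 mm and 8.59 degrees, less where a joint would pass 70% of its speed; a pose out of reach is approached as far as the arm can. A call with a gripper value outside its range is refused whole. The fingers move at their own pace and stop on an object; the grip force is fixed at half the most. Time passes only in rows, so rows that repeat a pose let the fingers close. It gives the time, the measured TCP pose, the force and the opening at its end, in the units of the state.
- read_state(): the state, without advancing time (a new reading comes with each control period).
- capture(name): name is "scene" or "top" or "wrist"; returns (picture, depth): 384x512x3 uint8, red, green, blue; 384x512 float32, m along the optical axis (not along the pixel's ray), 0 where there is no reading.
- camera_params(name): a dict with "fov_y" (degrees; the focal length in pixels is half the picture's height over the tangent of half this angle, whatever the lens; pixels are square), "cx", "cy" (the principal point, pixels), "R" (3x3) and "t" (3): a world point X has camera coordinates R X + t. Camera axes: x right, y down, z forward; pixel columns grow to the right and rows downward; lengths in m; the calibration is good to about 2 mm. A picture is of the moment at which its call begins: read the wrist's pose just before it. camera_params takes no time and is no camera call; for the wrist camera it gives the pose at the moment of the call.
- close_job(): hands the job in, once; it reports no verdict.
Trained networks look in the newest picture that a camera, given by its name, has taken for a name from the list of things; names that differ only in an ending like _2 or _b are one class to them, and where a whole thing is asked for, a point or a joint stands for the part that bears it (a point fixed in the world has none). Each returns a list of dicts, best first, with "p" (0 to 1); they miss things now and then, are a little off and sometimes report something else, mostly with a low value. They report only what shows in the picture. A call takes as long as a camera call.
- masks_of(camera, label): "region" (384x512 bool, what is visible of it).
- tip_of(camera, label): "location" ([x, y, z] in m, in world coordinates, good to about 4 mm: a listed point, or the origin of a listed thing).
The state is a dict: "time_s": time; "qpos": joint angles; "qd": joint speeds; "joint_torque": joint torques, N m; "tool_pos": TCP position; "tool_rot": TCP orientation; "contact_force": force on the tool from outside, world axes, zero at the start; "torque": the same for the moment, N m; "grip_width": finger opening in m.
Only numpy, scipy, OpenCV 4.12 (cv2) and the standard library are available. Lean on these libraries where they do the work, as an engineer would, in place of code of your own. Each camera call takes 0.05 s, during which the arm holds its last target. There are 200 camera calls.

TASK

Function-test the spring earthing switch that is joined to the round brown test cell: swing its arm back by the upright black post until the sear catches it, and let go so that it stays cocked by itself. Then press its trigger pad down to trip it, so that the arm snaps home into the brass jaw, and come clear of the switch. Leave the other switch's arm, the one joined to the black terminal block, alone.

Things in the scene. Friction and masses are not known exactly. Their poses are not given: they have to be found in the camera images.
- earth_pivot (a point): Hinge axis of the switch to test, whose brass bus bar runs to the round brown test cell (120 mm wide, 46 high), left or right of the middle; point 64 mm above the table. x runs over the middle of its fixed grey plate (260 x 220 x 12 mm) to the cell, z up. Its steel bar (150 mm from axis, 20 wide, top 60 mm up) rests 35 deg clockwise of x, seen from above, in a brass jaw 66 mm high.
- earth_post (a point): Round black upright post on that arm to grip or push: 18 mm thick, 95 mm from the hinge axis, from 60 to 118 mm above the table; point on its centre line 90 mm up. All else on the switch is at most 71 mm high. It moves on an arc about the pivot, anticlockwise from above to cock. Spring pull 4 N at rest, 9 N cocked; the sear's ramp adds about 5 N just before it catches.
- earth_arm (a joint): Angle of that arm (rad): 0 at rest in the jaw, growing anticlockwise from above. The sear snaps in behind it by about 1.03, then holds it at about 1.0; hard stop at 1.25, so swing to about 1.1 and let go. When tripped it snaps back to 0 within a few tenths of a second.
- earth_pad (a point): Top centre of that switch's trigger pad: level steel square of 32 mm, 70 mm above the table, 186 mm from the hinge axis, just beyond the end of the cocked arm. It goes straight down at most 14 mm against a spring (2 to 5 N), releases the arm 6 to 10 mm down and springs up again. The ramp also dips it as the arm is cocked.
- spare_post (a point): Post of the other, identical switch, whose bus bar runs to a black terminal block (70 x 120 x 60 mm); same point as on the first. Leave its arm alone. Loose things on the bench are bystanders; a brass nut 26 mm wide lies on a near corner of the first switch's plate.

How it is judged:
By the outcome, as a careful person would: the job done as asked, in the order asked, and still so for the second after the job is handed in, with the robot touching nothing.
It also fails if it takes over 45 s, if anything falls off the work surface, if the arm or the gripper's body presses on something with over 40 N, if the wrist force passes 120 N, or if a joint passes its speed limit or range.

## Working session

There is one attempt and no reset: what is moved stays moved. The work goes in short steps, Python scripts to look and compute and a shell command to move; the robot and the scene stay as the last step left them, time stands still between calls to the robot, and variables do not carry over. Pictures are saved under pics/ and viewed, about 8 in all and at most 12, crops included, and the job is handed in when it is done.

```bash
ls && mkdir -p pics && python3 - <<'E'
from rig import *
import cv2,numpy as np
for c in ("top","scene"):
    im,d=capture(c); cv2.imwrite(f"pics/{c}0.png",im[:,:,::-1])
    for l in ("earth_pivot","earth_post","earth_pad","spare_post"):
        print(c,l,[(np.round(r["location"],3).tolist(),round(r["p"],2)) for r in tip_of(c,l)][:3])
s=read_state();print(s)
E
```

```text
pics
top earth_pivot [([0.466, -0.161, 0.063], 0.67)]
top earth_post [([0.541, -0.223, 0.09], 0.81)]
top earth_pad [([0.649, -0.116, 0.068], 0.84)]
top spare_post [([0.489, 0.153, 0.088], 0.92)]
scene earth_pivot [([0.469, -0.163, 0.072], 0.72)]
scene earth_post [([0.539, -0.228, 0.088], 0.89)]
scene earth_pad [([0.649, -0.117, 0.072], 0.78)]
scene spare_post [([0.489, 0.153, 0.091], 0.79)]
{'time_s': 0.5, 'qpos': array([-1.43613976e+00,  3.58808857e-01,  1.51042479e+00,  4.05933099e-06,
        1.27250316e+00, -1.15123809e-01]), 'qd': array([-1.52203212e-03, -4.18400201e-05, -1.92415155e-03,  1.18808539e-04,
       -3.74048205e-04, -1.69864519e-03]), 'joint_torque': array([-2.15413929e-04, -5.14899230e+01, -2.70879167e+01,  6.74107438e-02,
        2.63300672e-02, -4.95994107e-05]), 'tool_pos': array([ 0.14828781, -0.58133202,  0.18740804]), 'tool_rot': array([-7.20936372e-05,  9.92211424e-01,  1.24565185e-01,  1.23596778e-06]), 'contact_force': array([-0.60448194, -0.04834352,  0.31140801]), 'torque': array([-0.04254997,  0.01367708, -0.03957848]), 'grip_width': 0.08761954632830829}
```

View pics/top0.png

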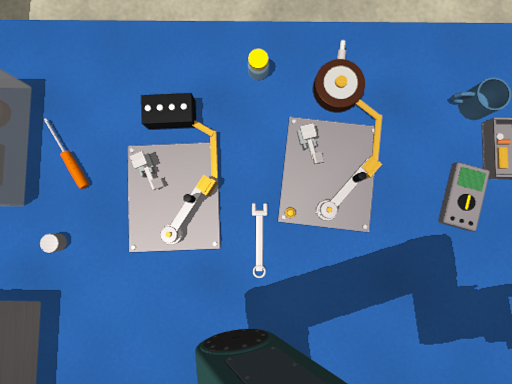

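View pics/scene0.png

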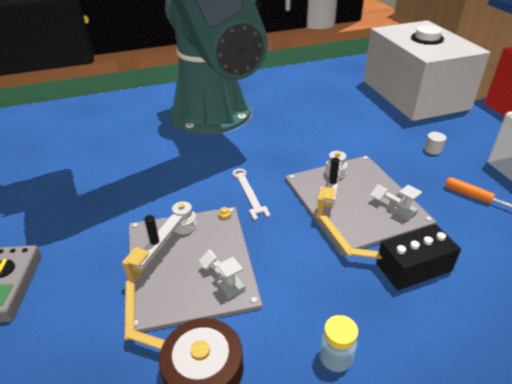

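The top view shows the test switch on the right: pivot at (328,210), post at (360,177), pad at (308,130), and the bus bar running to the brown cell at (340,82). The spare switch is on the left. The networks agree with the picture, so I'm moving above the post.

```bash
python3 -m jog '[[3,2.7,0,0,0,-0.05,1],[6,5.4,0,0,0,-0.1,1],[9.5,8.6,0,0,0,-0.15,1],[13,11.8,0,0,0,-0.2,1],[16,14.5,0,0,0,-0.25,1]]' && python3 -m jog '[[3,2.7,0,0,0,0,1],[6,5.4,0,0,0,0,1],[9.5,8.6,0,0,0,0,1],[13,11.8,0,0,0,0,1],[16,14.5,0,0,0,0,1]]'
```

```text
time_s: 1.0
tool_pos: [0.3096, -0.4346, 0.1875]
tool_rot: [-0.0, 1.0, -0.001, 0.0]
contact_force: [-0.1, -0.3, -0.2]
grip_width: 0.0878
time_s: 1.5
tool_pos: [0.4712, -0.2878, 0.1878]
tool_rot: [-0.0, 1.0, -0.001, 0.001]
contact_force: [0.5, -0.4, -0.6]
grip_width: 0.0875
```

```bash
python3 -m jog '[[2,1.8,0,0,0,0,1],[4,3.6,0,0,0,0,1],[6,5.2,0,0,0,0,1],[6.9,6.2,0,0,0,0,1],[6.9,6.2,0,0,0,0,1]]' && python3 - <<'E'
from rig import *
import cv2,numpy as np
for c in ("wrist","scene"):
    im,d=capture(c); cv2.imwrite(f"pics/{c}1.png",im[:,:,::-1])
    for l in ("earth_pivot","earth_post","earth_pad"):
        print(c,l,[(np.round(r["location"],3).tolist(),round(r["p"],2)) for r in tip_of(c,l)][:3])
E
```

```text
time_s: 2.0
tool_pos: [0.5409, -0.2247, 0.1877]
tool_rot: [-0.0, 1.0, 0.0, 0.001]
contact_force: [-0.0, 0.4, -0.4]
grip_width: 0.088
wrist earth_pivot [([0.468, -0.165, 0.064], 0.68)]
wrist earth_post [([0.541, -0.223, 0.089], 0.75)]
wrist earth_pad [([0.651, -0.112, 0.072], 0.7)]
scene earth_pivot []
scene earth_post [([0.54, -0.226, 0.091], 0.84)]
scene earth_pad [([0.65, -0.118, 0.072], 0.75)]
```

View pics/wrist1.png

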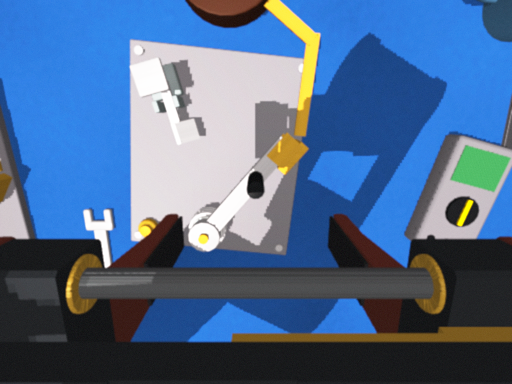

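The wrist view shows the post at (256,185) on the arm, the pivot at (203,237), the trigger pad at (150,75) and the sear nose at (187,130). All of this agrees with the networks, and the TCP is already over the post. Next I descend and grip.

```bash
python3 -m jog '[[0,0,-4,0,0,0,1],[0,0,-8,0,0,0,1],[0,0,-10.6,0,0,0,1],[0,0,-10.6,0,0,0,0],[0,0,-10.6,0,0,0,-1]]' && python3 -m jog '[[0,0,0,0,0,0,-1],[0,0,0,0,0,0,-1],[0,0,0,0,0,0,-1],[0,0,0,0,0,0,-1],[0,0,0,0,0,0,-1]]' && python3 - <<'E'
import numpy as np
p=np.array([.4675,-.1625]); a0=np.arctan2(-.2245+.1625,.5405-.4675)
q0=p+.095*np.array([np.cos(a0),np.sin(a0)])
print(a0,q0)
for t in np.arange(0,1.16,.1): print(round(t,2),np.round(100*(p+.095*np.array([np.cos(a0+t),np.sin(a0+t)])-q0),2))
E
```

```text
time_s: 2.9
tool_pos: [0.5395, -0.2268, 0.0821]
tool_rot: [-0.0, 1.0, -0.002, 0.0]
contact_force: [0.7, -0.3, 0.3]
grip_width: 0.0753
time_s: 3.4
tool_pos: [0.5397, -0.2269, 0.0826]
tool_rot: [0.0, 1.0, -0.002, 0.001]
contact_force: [-0.8, 0.1, 0.3]
grip_width: 0.0354
-0.7040962917890521 [ 0.5399087 -0.2239978]
0.0 [0. 0.]
0.1 [0.58 0.75]
0.2 [1.08 1.56]
0.3 [1.49 2.41]
0.4 [1.82 3.31]
0.5 [2.06 4.22]
0.6 [2.21 5.16]
0.7 [2.26 6.11]
0.8 [2.22 7.06]
0.9 [2.08 8.  ]
1.0 [1.85 8.92]
1.1 [1.52 9.81]
```

```bash
python3 -m jog '[[0,0,0,0,0,0,-1],[0,0,0,0,0,0,-1],[0,0,0,0,0,0,-1],[0,0,0,0,0,0,-1],[0,0,0,0,0,0,-1]]'
```

```text
time_s: 3.9
tool_pos: [0.5402, -0.2271, 0.0831]
tool_rot: [0.0, 1.0, -0.002, 0.001]
contact_force: [-0.4, 0.6, 3.9]
grip_width: 0.0004
```

The fingers shut to 0.4 mm, so the post isn't between the pads. I'll take a look.

```bash
python3 - <<'E'
from rig import *
import cv2,numpy as np
out=[]
for c in ("wrist","scene"):
    im,d=capture(c); out.append(im)
    for l in ("earth_pivot","earth_post"):
        print(c,l,[(np.round(r["location"],3).tolist(),round(r["p"],2)) for r in tip_of(c,l)][:3])
s=out[1][150:350,60:326]
s=cv2.resize(s,(512,384),interpolation=cv2.INTER_CUBIC)
cv2.imwrite("pics/c2.png",np.hstack([cv2.resize(out[0],(400,300)),cv2.resize(s,(400,300))])[:,:,::-1])
st=read_state();print(st["tool_pos"],st["tool_rot"],st["contact_force"],st["torque"],st["grip_width"],st["qpos"])
E
```

```text
wrist earth_pivot []
wrist earth_post [([0.538, -0.226, 0.089], 0.9)]
scene earth_pivot [([0.468, -0.163, 0.068], 0.74)]
scene earth_post [([0.538, -0.225, 0.088], 0.73)]
[ 0.54019494 -0.22707815  0.08305969] [ 2.47048848e-04  9.99998174e-01 -1.61995157e-03  9.83125496e-04] [-0.52916185  0.36111842  5.87485511] [0.15381791 0.12583431 0.0212684 ] 0.0004039648227222346 [-5.16174618e-01  4.48812849e-01  1.65662366e+00  6.25474467e-04
  1.03420142e+00  1.05754239e+00]
```

View pics/c2.png

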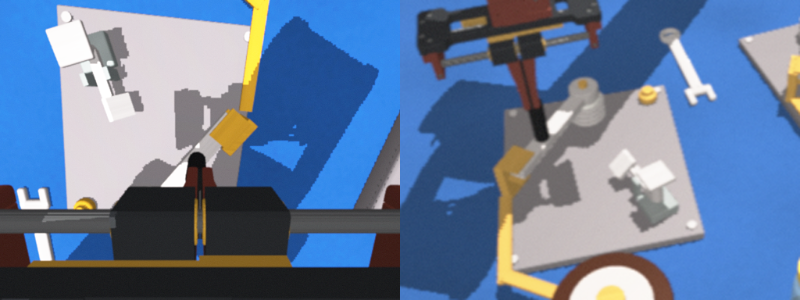

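```bash
python3 - <<'E'
from rig import *
import cv2,numpy as np
def cloud(c):
    im,d=capture(c);k=camera_params(c);f=im.shape[0]/2/np.tan(np.radians(k["fov_y"]/2))
    v,u=np.mgrid[:384,:512];P=np.dstack([(u-k["cx"])/f*d,(v-k["cy"])/f*d,d]).reshape(-1,3)
    return im,d,((P-k["t"])@np.array(k["R"])).reshape(384,512,3),k,f
for c in ("scene","wrist","top"):
    im,d,W,k,f=cloud(c)
    for n,X in (("tcp",read_state()["tool_pos"]),("post top",[.539,-.225,.118])):
        q=np.array(k["R"])@X+k["t"]; print(c,n,f*q[:2]/q[2]+[k["cx"],k["cy"]])
    r,g,b=[im[:,:,i].astype(int) for i in range(3)]
    near=(abs(W[:,:,0]-.54)<.06)&(abs(W[:,:,1]+.225)<.03)&(d>0)
    red=near&(r>g*1.6)&(r>b*1.6)&(W[:,:,2]>.07)&(W[:,:,2]<.16); blk=near&(im.max(2)<50)&(W[:,:,2]>.07)&(W[:,:,2]<.13)
    for n,m in (("red",red),("black",blk)):
        if m.any(): print(n,m.sum(),"min",W[m].min(0).round(3),"max",W[m].max(0).round(3),"med",np.median(W[m],0).round(3))
    if c=="scene":
        o=im.copy(); cv2.imwrite("pics/s3.png",cv2.resize(o[90:270,60:300],(800,600),interpolation=cv2.INTER_CUBIC)[:,:,::-1])
E
```

```text
scene tcp [150.77496581 232.98517934]
scene post top [148.30982222 217.50895205]
red 148 min [ 0.541 -0.236  0.115] max [ 0.554 -0.219  0.16 ] med [ 0.551 -0.225  0.14 ]
black 156 min [ 0.543 -0.231  0.07 ] max [ 0.55  -0.217  0.116] med [ 0.547 -0.225  0.093]
wrist tcp [254.62862537 211.33517705]
wrist post top [251.01299459 231.62022709]
red 742 min [ 0.544 -0.237  0.097] max [ 0.552 -0.218  0.16 ] med [ 0.551 -0.226  0.141]
black 386 min [ 0.542 -0.232  0.07 ] max [ 0.55  -0.217  0.13 ] med [ 0.547 -0.226  0.094]
top tcp [358.99494929 176.63706925]
top post top [362.35539423 175.28448261]
```

View pics/s3.png

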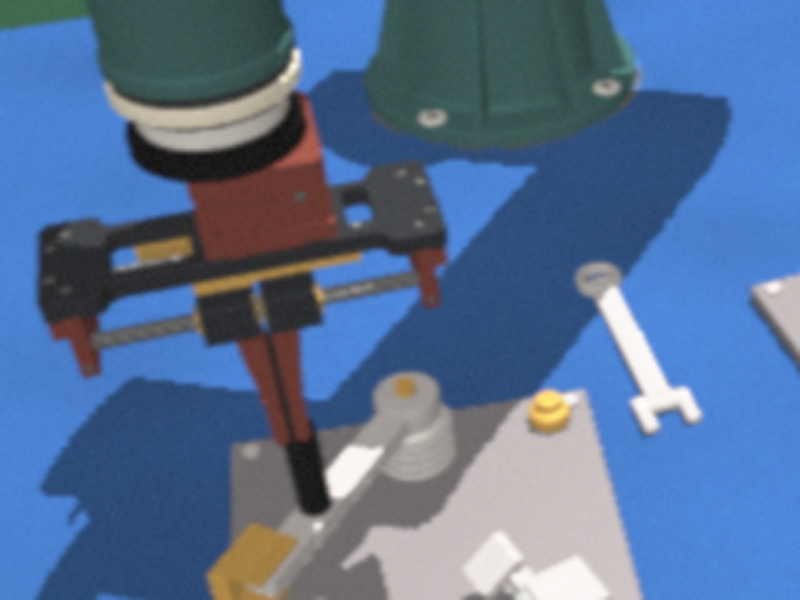

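The fingers look fully shut exactly where the post is, and the red ends at z≈0.115, which is the post's top. That disagrees with the reported TCP z of 0.083. I'll raise the gripper and compare the fingertips with the reported pose.

```bash
python3 -m jog '[[0,0,2,0,0,0,-1],[0,0,4,0,0,0,-1],[0,0,6,0,0,0,-1],[0,0,8,0,0,0,-1],[0,0,8,0,0,0,-1]]' && python3 - <<'E'
from rig import *
import cv2,numpy as np
out=[]
for c in ("scene","wrist"):
    im,d=capture(c);k=camera_params(c);f=192/np.tan(np.radians(k["fov_y"]/2))
    v,u=np.mgrid[:384,:512];P=np.dstack([(u-k["cx"])/f*d,(v-k["cy"])/f*d,d]).reshape(-1,3)
    W=((P-k["t"])@np.array(k["R"])).reshape(384,512,3)
    X=read_state()["tool_pos"];q=np.array(k["R"])@X+k["t"];px=f*q[:2]/q[2]+[k["cx"],k["cy"]]
    near=(abs(W[:,:,0]-.54)<.04)&(abs(W[:,:,1]+.225)<.03)&(d>0)&(W[:,:,2]<.25)
    r,g,b=[im[:,:,i].astype(int) for i in range(3)]
    red=near&(r>g*1.6)&(r>b*1.6)&(W[:,:,2]>.12)
    print(c,X,px,"red",red.sum(),np.percentile(W[red],1,axis=0).round(3),np.percentile(W[red],99,axis=0).round(3))
    print([(np.round(r["location"],3).tolist(),round(r["p"],2)) for r in tip_of(c,"earth_post")][:2])
    x,y=int(px[0]),int(px[1]); o=im.copy(); o[y,x]=(0,255,0)
    out.append(cv2.resize(o[max(y-75,0):y+75,max(x-100,0):x+100],(400,300),interpolation=cv2.INTER_NEAREST))
cv2.imwrite("pics/c4.png",np.hstack(out)[:,:,::-1]);print(read_state()["contact_force"])
E
```

```text
time_s: 4.85
tool_pos: [0.542, -0.2282, 0.1653]
tool_rot: [0.001, 1.0, -0.002, 0.003]
contact_force: [0.6, 0.3, -0.2]
grip_width: 0.001
scene [ 0.54100916 -0.22764786  0.1637729 ] [141.76822011 197.85769746] red 209 [ 0.549 -0.237  0.205] [ 0.555 -0.219  0.25 ]
[([0.538, -0.229, 0.085], 0.63)]
wrist [ 0.53958083 -0.2268108   0.16195248] [254.66596403 211.30093084] red 744 [ 0.548 -0.236  0.2  ] [ 0.551 -0.219  0.247]
[([0.54, -0.223, 0.093], 0.65)]
[ 0.05937462 -1.07479289 -0.28343034]
```

View pics/c4.png

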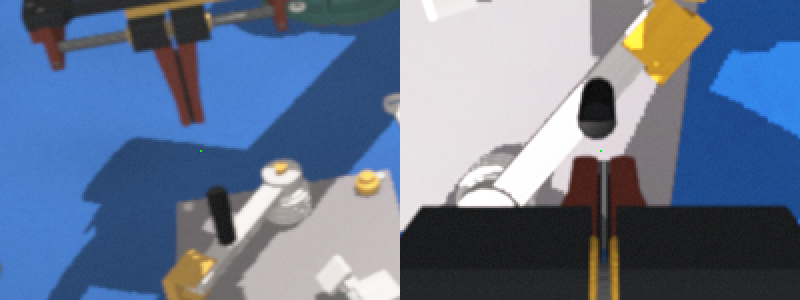

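The images show the visible fingertips about 37 mm higher than the reported TCP (tip z≈0.201, reported 0.164). That is why the fingers shut on top of the post. I'll correct z by that amount, so a tip at 0.09 means a reported z of about 0.053. Now I open and descend again.

```bash
python3 -m jog '[[0,0,0,0,0,0,0.5],[0,0,0,0,0,0,0.5],[0,0,0,0,0,0,0.5],[0,0,0,0,0,0,0.5],[0,0.2,0,0,0,0,0.5]]' && python3 -m jog '[[0,0,0,0,0,0,0.5],[0,0,0,0,0,0,0.5],[0,0,0,0,0,0,0.5],[0,0,-2,0,0,0,0.5],[0,0,-4,0,0,0,0.5]]' && python3 -m jog '[[0,0,-1.5,0,0,0,0.5],[0,0,-3,0,0,0,0.5],[0,0,-4.5,0,0,0,0.5],[0,0,-6,0,0,0,0.5],[0,0,-6.5,0,0,0,0.5]]'
```

```text
time_s: 5.55
tool_pos: [0.5393, -0.2248, 0.1615]
tool_rot: [-0.0, 1.0, -0.002, 0.0]
contact_force: [0.5, 0.4, -0.2]
grip_width: 0.0375
time_s: 6.05
tool_pos: [0.5402, -0.2252, 0.1219]
tool_rot: [0.0, 1.0, -0.002, 0.001]
contact_force: [-0.6, 0.1, 0.0]
grip_width: 0.0662
time_s: 6.55
tool_pos: [0.5392, -0.2248, 0.0555]
tool_rot: [-0.0, 1.0, -0.002, -0.0]
contact_force: [0.2, -0.1, -0.4]
grip_width: 0.0661
```

```bash
python3 -m jog '[[0,0,0,0,0,0,-1],[0,0,0,0,0,0,-1],[0,0,0,0,0,0,-1],[0,0,0,0,0,0,-1],[0,0,0,0,0,0,-1]]' && python3 -m jog '[[0,0,0,0,0,0,-1],[0,0,0,0,0,0,-1]]' && python3 - <<'E'
from rig import *
import cv2,numpy as np
im,d=capture("scene");cv2.imwrite("pics/s5.png",cv2.resize(im[130:280,60:260],(640,480),interpolation=cv2.INTER_CUBIC)[:,:,::-1])
E
```

```text
time_s: 7.05
tool_pos: [0.5395, -0.2249, 0.056]
tool_rot: [-0.0, 1.0, -0.002, 0.0]
contact_force: [-0.1, -0.6, 0.7]
grip_width: 0.0293
time_s: 7.25
tool_pos: [0.5397, -0.2241, 0.0563]
tool_rot: [-0.001, 1.0, -0.002, 0.001]
contact_force: [0.1, 2.3, 1.9]
grip_width: 0.0173
```

View pics/s5.png

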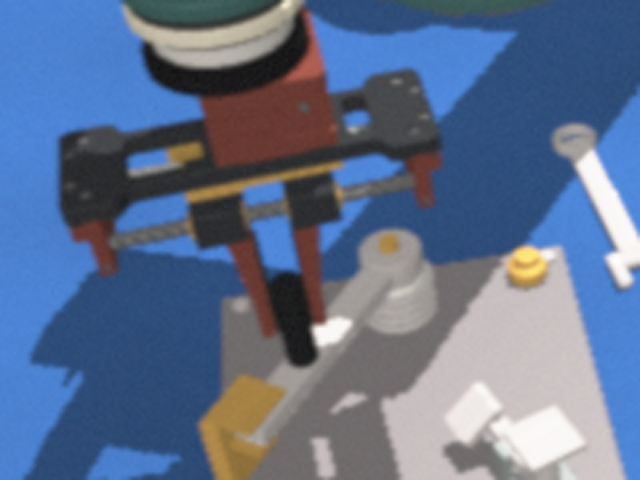

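The crop shows the fingers closed on both sides of the post at about (290,315), and the width reads 17 mm, so it's gripped. Now I swing it along the arc.

```bash
python3 -m jog '[[0.58,0.75,0,0,0,0,-1],[1.08,1.56,0,0,0,0,-1],[1.49,2.41,0,0,0,0,-1],[1.82,3.31,0,0,0,0,-1],[2.06,4.22,0,0,0,0,-1]]'
```

```text
time_s: 7.8
tool_pos: [0.5638, -0.1858, 0.0566]
tool_rot: [0.003, 1.0, -0.001, 0.003]
contact_force: [5.1, -11.9, -9.8]
grip_width: 0.0176
```

```bash
python3 -m jog '[[-0.15,1.0,0,0,0,0,-1],[-0.15,2.0,0,0,0,0,-1],[-0.15,3.0,0,0,0,0,-1],[-0.25,4.0,0,0,0,0,-1],[-0.5,5.1,0,0,0,0,-1]]'
```

```text
time_s: 8.3
tool_pos: [0.5658, -0.1394, 0.0575]
tool_rot: [0.007, 1.0, -0.001, 0.009]
contact_force: [10.4, -12.0, -7.4]
grip_width: 0.0174
```

```bash
python3 -m jog '[[-0.2,0.7,0,0,0,0,-1],[-0.45,1.3,0,0,0,0,-1],[-0.7,1.8,0,0,0,0,-1],[-0.7,1.8,0,0,0,0,-1]]' && python3 - <<'E'
from rig import *
import numpy as np
for c in ("scene","top","wrist"):
    capture(c)
    for l in ("earth_post","earth_pad","earth_pivot"):
        for r in tip_of(c,l)[:1]: print(c,l,np.round(r["location"],3),round(r["p"],2))
print(read_state()["contact_force"])
E
```

```text
time_s: 8.7
tool_pos: [0.5618, -0.1239, 0.0576]
tool_rot: [0.009, 1.0, 0.0, 0.012]
contact_force: [5.1, -10.1, -10.0]
grip_width: 0.0174
scene earth_post [ 0.553 -0.128  0.088] 0.98
scene earth_pad [ 0.646 -0.118  0.073] 0.87
scene earth_pivot [ 0.468 -0.164  0.069] 0.81
top earth_post [ 0.555 -0.121  0.089] 0.58
top earth_pad [0.488 0.153 0.088] 0.73
top earth_pivot [ 0.469 -0.161  0.062] 0.78
wrist earth_post [ 0.553 -0.123  0.09 ] 0.57
wrist earth_pad [ 0.65  -0.111  0.072] 0.91
[  5.99138585 -10.15852776  -8.37401793]
```

The post reads at about 1.12 rad, past the catch point. I'll ease back and release.

```bash
python3 -m jog '[[0,0,0,0,0,0,-0.2],[0,0,0,0,0,0,0.2],[0,0,0,0,0,0,0.5],[0,0,0,0,0,0,0.5],[0,0,0,0,0,0,0.5]]' && python3 -m jog '[[0,0,0,0,0,0,0.5],[0,0,0,0,0,0,0.5],[0,0,0,0,0,0,0.5],[0,0,0,0,0,0,0.5]]' && python3 - <<'E'
from rig import *
import numpy as np
for c in ("scene","wrist"):
    capture(c)
    for r in tip_of(c,"earth_post")[:1]: print(c,np.round(r["location"],3),round(r["p"],2))
E
```

```text
time_s: 9.8
tool_pos: [0.5618, -0.124, 0.0575]
tool_rot: [0.009, 1.0, -0.0, 0.012]
contact_force: [0.2, -0.0, -0.3]
grip_width: 0.0539
time_s: 10.2
tool_pos: [0.5618, -0.1239, 0.0575]
tool_rot: [0.009, 1.0, -0.0, 0.011]
contact_force: [-0.6, 0.8, -0.5]
grip_width: 0.0655
scene [ 0.556 -0.137  0.088] 0.56
wrist [ 0.559 -0.134  0.094] 0.89
```

There's no force on the gripper and the post stays at about 1.0 rad, so the switch is cocked by itself. Now I rise, shut the fingers and move over the pad.

```bash
python3 -m jog '[[0,0,2,0,0,0,0.5],[0,0,5,0,0,0,0.5],[0,0,8,0,0,0,0.3],[1,0.1,8,0,0,0,-0.5],[4,0.4,8,0,0,0,-1]]' && python3 -m jog '[[2.5,0.3,0,0,0,0,-1],[4.8,0.5,0,0,0,0,-1],[4.8,0.5,0,0,0,0,-1],[4.8,0.5,0,0,0,0,-1],[4.8,0.5,0,0,0,0,-1]]' && python3 - <<'E'
from rig import *
import cv2,numpy as np
o=[]
for c in ("scene","wrist"):
    im,d=capture(c); o.append(im)
    for l in ("earth_post","earth_pad"):
        for r in tip_of(c,l)[:1]: print(c,l,np.round(r["location"],3),round(r["p"],2))
cv2.imwrite("pics/c6.png",np.hstack([cv2.resize(o[0][130:310,60:300],(400,300)),cv2.resize(o[1],(400,300))])[:,:,::-1])
E
```

```text
time_s: 10.9
tool_pos: [0.6008, -0.1201, 0.1383]
tool_rot: [0.009, 1.0, -0.001, 0.011]
contact_force: [0.7, -1.0, 0.4]
grip_width: 0.0452
time_s: 11.4
tool_pos: [0.6473, -0.115, 0.1375]
tool_rot: [0.009, 1.0, -0.001, 0.01]
contact_force: [0.3, 0.1, -0.2]
grip_width: 0.0056
scene earth_post [ 0.558 -0.138  0.085] 0.57
scene earth_pad [ 0.648 -0.115  0.077] 0.69
wrist earth_pad [ 0.65  -0.111  0.07 ] 0.6
```

View pics/c6.png

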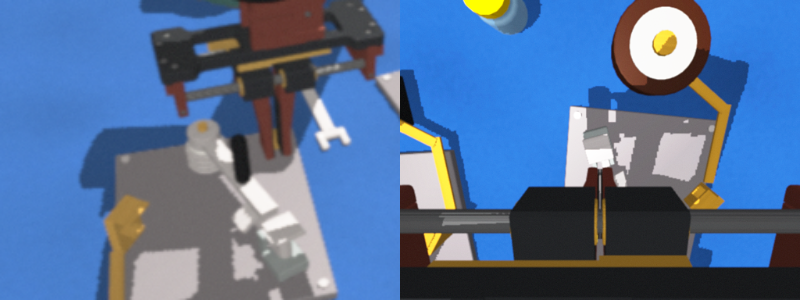

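The scene crop shows the arm off the brass jaw and cocked against the sear. The wrist view shows the shut fingertips over the pad at about (598,160). I'll press down in steps.

```bash
python3 -m jog '[[0.2,0,-3,0,0,0,-1],[0.2,0,-6,0,0,0,-1],[0.2,0,-8.5,0,0,0,-1],[0.2,0,-9.5,0,0,0,-1],[0.2,0,-9.5,0,0,0,-1]]' && python3 -m jog '[[0,0,-0.5,0,0,0,-1],[0,0,-1,0,0,0,-1],[0,0,-1.3,0,0,0,-1],[0,0,-1.3,0,0,0,-1]]'
```

```text
time_s: 12.2
tool_pos: [0.6491, -0.115, 0.0421]
tool_rot: [0.009, 1.0, -0.001, 0.01]
contact_force: [-1.2, -0.8, -0.2]
grip_width: 0.0006
time_s: 12.6
tool_pos: [0.6497, -0.1152, 0.0297]
tool_rot: [0.009, 1.0, -0.001, 0.011]
contact_force: [-0.2, 0.3, -0.1]
grip_width: -0.0
```

```bash
python3 -m jog '[[0,0,-0.3,0,0,0,-1],[0,0,-0.6,0,0,0,-1],[0,0,-0.6,0,0,0,-1]]'; python3 - <<'E'
from rig import *
import numpy as np
capture("scene")
for l in ("earth_post","earth_pad"):
    for r in tip_of("scene",l)[:1]: print(l,np.round(r["location"],3),round(r["p"],2))
E
```

```text
time_s: 12.9
tool_pos: [0.6499, -0.1152, 0.0235]
tool_rot: [0.009, 1.0, -0.001, 0.011]
contact_force: [-0.0, 0.2, 3.0]
grip_width: 0.0002
earth_post [ 0.539 -0.226  0.088] 0.84
earth_pad [ 0.647 -0.117  0.062] 0.68
```

The pad pushed back with 3 N and the post is back at its rest position (0.539, -0.226), so the switch tripped. I'll come clear, straight up and then back.

```bash
python3 -m jog '[[0,0,3,0,0,0,-1],[0,0,7,0,0,0,-1],[0,0,11,0,0,0,-1],[0,0,15,0,0,0,-1],[0,0,18,0,0,0,-1]]' && python3 -m jog '[[-4,0,0,0,0,0,-1],[-8,3,0,0,0,0,-1],[-11,6,0,0,0,0,-1],[-13,9,0,0,0,0,-1],[-13,9,0,0,0,0,-1]]' && python3 - <<'E'
from rig import *
import cv2,numpy as np
o=[]
for c in ("scene","top"):
    im,d=capture(c); o.append(im)
    for l in ("earth_post","earth_pad","spare_post"):
        for r in tip_of(c,l)[:1]: print(c,l,np.round(r["location"],3),round(r["p"],2))
cv2.imwrite("pics/c7.png",np.hstack([cv2.resize(x,(400,300)) for x in o])[:,:,::-1]);print(read_state()["contact_force"])
E
```

```text
time_s: 13.55
tool_pos: [0.6502, -0.1153, 0.2062]
tool_rot: [0.01, 1.0, -0.001, 0.012]
contact_force: [0.1, 0.2, -0.0]
grip_width: 0.0008
time_s: 14.05
tool_pos: [0.5161, -0.0221, 0.2058]
tool_rot: [0.009, 1.0, 0.0, 0.01]
contact_force: [1.1, 0.0, 0.3]
grip_width: 0.0003
scene earth_post [ 0.537 -0.228  0.088] 0.65
scene earth_pad [ 0.652 -0.116  0.072] 0.72
scene spare_post [0.491 0.15  0.089] 0.88
top earth_post [ 0.54  -0.223  0.09 ] 0.48
[ 0.62933605 -0.63530512  0.66985734]
```

View pics/c7.png

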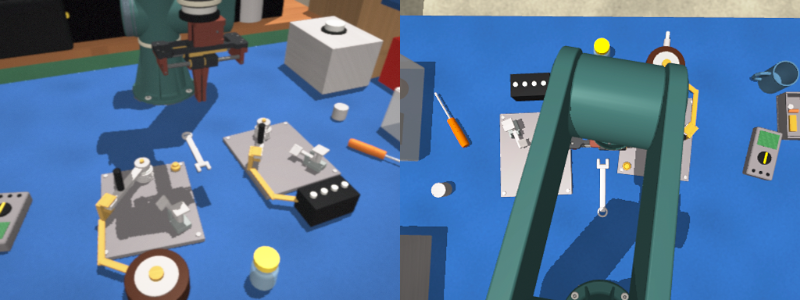

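The scene view shows the tested arm back in its jaw at about (110,195), the spare switch unchanged, the nut and spanner in place, and the gripper clear.

```bash
python3 -c "
from rig import *
print(close_job())"
```

```text
the job is handed in; nothing more can be done
None
```

I cocked the switch joined to the brown test cell, tripped it by its trigger pad, moved the gripper clear and handed the job in at about 14 s.

- **Cocking:** I gripped the post and swung it to about 1.12 rad, then let go. With no force on the gripper it stayed at about 1.0 rad, held by the sear.
- **Tripping:** I pressed the pad with the shut fingertips, which felt about 3 N. The post went back to its rest position, (0.539, -0.226) against (0.540, -0.225) at the start.
- **Last checks:** After I came clear, the post was at rest with the arm in the jaw. The pad was back up at z ≈ 0.072. The spare switch's post was within 3 mm of its first reading, and the nut and other loose things looked undisturbed.

**Checks that failed or disagreed:**
- **Fingertip height:** The visible fingertips sit about 37 mm higher than the reported TCP. Because of this my first grasp shut on top of the post, pressing with about 6 N and not moving it. I corrected the height from the images and the second grasp held.
- **Top camera:** It once mistook the spare post for the trigger pad, and I ignored that reading. In the last top picture the arm hid most of both switches, so the final check rests mainly on the scene camera.

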